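# Log a sample vial and show its glass plate label up

## Robot

A 6-joint arm with a two-finger parallel gripper is mounted at the origin on the work surface. World frame = base frame: x ahead of the robot, y to its left, z up, the work surface at z = 0. Lengths are in m, angles in rad, forces in N, time in s.
With the tool pointing down it reaches from about 0.225 to 0.875 m from the base axis. Payload 3.4 kg.
Tool frame: the origin (TCP) lies at the very end of the fingers, on their centre line; the grasp point (between the pads) lies 19 mm behind it (manip.grip_depth is the distance from the TCP to the grasp point, in m); z points along the fingers, y is the direction in which the jaws open and shut (so a half turn about z gives the same grasp; the last joint's range is limited). The gripper opens to 85 mm and grips with 20 to 120 N. Pads are 22 mm wide; open, the fingers measure 114 mm over their backs; the gripper's body (76 mm by 85 mm) begins 54 mm behind the grasp point. The pads swing forward as they close: fully open they stand 13 mm farther back than shut.
Start: joints at [1.12, 0.276, 1.505, -0, 1.361, -0.121], TCP at [0.186, 0.544, 0.231] pointing down, gripper open.
Joint ranges: [-2.89, 2.89], [-0.75, 2.08], [0.22, 2.7], [-1.18, 4.32], [0.11, 2.71], [-2.7, 2.7]. Speed limits (rad/s): [2.57, 2.57, 3.14, 3.14, 3.14, 3.14].

## Interface

Orientations are given as a unit quaternion [w, x, y, z].
In Python, from rig import manip, cams, sign_off gives the robot as it stands. The module is installed in compiled form; this text tells all that it offers.
- The arm moves only by the shell command python3 -m creep 'ROWS' [FORCE]. ROWS is JSON, a list of rows, each a list of 7 numbers: the shift along the world's x, y, z in m, then the turn, a rotation vector about the world's x, y, z in rad, then the gripper command: -1 is shut, 1 is fully open, values between are in proportion. A call has 1 to 20 rows; each row shifts and turns the commanded pose from where the row before left it; what a row does not reach is not made up. A row lasts 1/8 s, in which the tool goes at most 62.5 mm and 10.7 degrees, less where a joint would pass 70% of its speed; a pose out of reach is approached as far as the arm can. A call with a gripper value outside its range is refused whole. The fingers move at their own pace and stop on an object; FORCE is the grip in N (left out, the last holds). Time passes only in rows, so rows that do not move let the fingers close. It gives the time, the measured TCP pose, the force and the opening at its end, in the units of the state.
- manip.get_state(): the state, without advancing time (a new reading comes with each control period).
- cams.get_image(name): name is "scene" or "side" or "wrist"; returns the picture (384x512x3 uint8, blue, green, red); there is no depth.
- cams.calibration(name): a dict with "fx", "fy", "cx", "cy" (pixels), "rvec" (rotation vector, rad) and "tvec" (3), from world to camera coordinates, as OpenCV has them. Camera axes: x right, y down, z forward; pixel columns grow to the right and rows downward; lengths in m; the calibration is good to about 2 mm. A picture is of the moment at which its call begins: read the wrist's pose just before it. calibration takes no time and is no camera call; for the wrist camera it gives the pose at the moment of the call.
- sign_off(): hands the job in, once; it reports no verdict.
The state is a dict: "clock": time; "qpos": joint angles; "qd": joint speeds; "effort": joint torques, N m; "position": TCP position; "ee_rot": TCP orientation; "contact_force": force on the tool from outside, world axes, zero at the start; "moment": the same for the moment, N m; "width": finger opening in m.
Only numpy, scipy, OpenCV 4.12 (cv2) and the standard library are available. Lean on these libraries where they do the work, as an engineer would, in place of code of your own. Each camera call takes 0.05 s, during which the arm holds its last target.

## Task

First stand the red-capped vial upright and fully down in the round socket of the logging pad and let go of it. Then take the glass plate out of its stand by its clear end, keeping the fingers off the notched frosted end, and hold it up to the ceiling camera: frosted end over the black cross, about 15 cm above the bench, tipped over so that its label face slopes upward at 45 degrees or flatter. Finish while still holding it there, still and touching nothing else, and leave the other vials and the jar as they stand.

Things in the scene. Friction and masses are not known exactly. Their poses are not given: they have to be found in the camera images.
- vial_red_center (a point): Centre, half-way up, of the red-capped vial: a clear cylinder 24 mm in diameter, 80 mm tall, cap of the same diameter, about 35 g, standing loose on the bench (this point is 40 mm above its foot). z is its axis, up. Two like vials with blue and white caps stand near; which stands where varies.
- vial_blue_center (a point): Centre of the blue-capped vial (24 mm diameter, 80 mm tall), a bystander.
- vial_white_center (a point): Centre of the white-capped vial (24 mm diameter, 80 mm tall), a bystander.
- jar: Blue-capped jar, 60 mm in diameter and 75 mm tall, a bystander; origin at the centre of its underside.
- plate_center (a point): Centre of the loose plate, 110 long, 8 thick, 56 mm high on edge in its stand, 120 g; starts 34 mm above the bench. x runs to the frosted end, y out of the label face, z up as it stands. Clear blue glass for x -55..+15 mm, white frosted end for x +15..+55 mm. From above, notched end pointing away from you, the label is on the left face.
- frosted_end: The plate's white frosted end, 40 mm long; origin at its middle, 35 mm from the plate's centre along x, same axes. Its outer upper corner (+x, +z) is cut away: a notch 12 mm long, 10 mm high. A yellow label with black bars, 32 x 34 mm, is on its +y face only; the back is blank.
- stand: Fixed grey stand, alike from both ends and turned any way. Foot 130 x 70 x 6 mm; on it two cheeks 90 mm long, 12 mm thick, tops 21 mm above the bench, with a slot 9.5 mm wide along x between them. The plate rests on the slot's floor 6 mm above the bench. Origin at the centre of its underside.
- pad: Fixed logging pad; origin on the bench, x away from the robot at yaw 0, z up. White base 8 mm thick, x -110..+110 mm, y -170..+90 mm. A grey box 38 mm high stands along its far edge. The camera that reads the label is in the ceiling, straight above, out of sight.
- socket (a point): Centre of the mouth of the pad's vial socket, a round hole 28 mm in diameter and 26 mm deep in a blue block 56 x 56 mm whose top (this point) is 42 mm above the bench. It lies at x = -60 mm, y = -125 mm in the pad's frame. The foot of a vial fully down is 26 mm below this point.
- cross (a point): Centre of the black cross (50 mm lines) on the pad's top, 8 mm above the bench; at x = -30 mm, y = 0 in the pad's frame.
Things that resemble listed ones, but are neither listed nor needed, are in the scene too. Of the things that look like the part that bears plate_center, the middle-sized one is meant.

How it is judged:
On the way, in this order (a step that is already met when the one before it is completed fails the run):
1. the red-capped vial stands fully down in the socket, let go (horizontal distance between vial_red_center and socket below 0.006 m and z of vial_red_center in the frame of socket below 0.018 m and angle between vial_red_center's own z axis and vertical below 0.15 rad and contact force between the fingers and vial_red below 0.1 N), for 0.2 s.
2. the plate is lifted clear of its stand (height (world z) of plate_center above 0.07 m and contact force between plate and stand below 0.1 N and contact force between the fingers and plate above 1 N), for 0.1 s.
At the end, for the whole second after the job is handed in: Vial in the socket: axis within 6 mm, foot within 4 mm of the floor, upright within 0.15 rad. Plate held still, touching only the fingers; middle of its frosted end within 25 mm of the cross sideways, 10 to 20 cm above the bench; label normal within 55 degrees of straight up (horizontal distance between vial_red_center and socket below 0.006 m and z of vial_red_center in the frame of socket below 0.018 m and angle between vial_red_center's own z axis and vertical below 0.15 rad and contact force between the fingers and plate above 1 N and contact force between plate and pad below 0.1 N and contact force between plate and stand below 0.1 N and contact force between plate and vial_red below 0.1 N and linear speed of plate below 0.03 m/s and horizontal distance between frosted_end and cross below 0.025 m and height (world z) of frosted_end between 0.1 and 0.2 m and angle between frosted_end's own y axis and vertical below 0.96 rad); the arm keeps its last pose, push and grip.
It fails at once if the fingers touch the frosted end (contact force between the fingers and frosted_end above 0.5 N).
It fails at once if a bystander is moved or tipped (distance of any of vial_blue_center, vial_white_center, jar from where it was at the start of the episode above 0.015 m or angle between any of vial_blue_center, vial_white_center's own z axis and vertical above 0.3 rad).
It also fails if it takes over 54 s, if anything falls off the work surface, if the arm or the gripper's body presses on something with over 40 N, if the wrist force passes 120 N, or if a joint passes its speed limit or range.

## Working session

There is one attempt and no reset: what is moved stays moved. The work goes in short steps, Python scripts to look and compute and a shell command to move; the robot and the scene stay as the last step left them, time stands still between calls to the robot, and variables do not carry over. Pictures are saved under pics/ and viewed, and the job is handed in when it is done.

```bash
mkdir -p pics; cat > h.py <<'E'
import numpy as np, cv2
from rig import manip, cams, sign_off
def cal(n):
    c=cams.calibration(n); K=np.array([[c['fx'],0,c['cx']],[0,c['fy'],c['cy']],[0,0,1.]])
    R=cv2.Rodrigues(np.array(c['rvec'],float))[0]; t=np.array(c['tvec'],float).reshape(3)
    return K,R,t
def ray(n,u,v,c=None):
    K,R,t=c or cal(n); d=R.T@np.linalg.solve(K,[u,v,1.]); o=-R.T@t
    return o,d
def onz(n,u,v,z,c=None):
    o,d=ray(n,u,v,c); return o+d*(z-o[2])/d[2]
def proj(n,P,c=None):
    K,R,t=c or cal(n); p=(K@(R@np.asarray(P,float).reshape(-1,3).T+t[:,None])).T; return p[:,:2]/p[:,2:]
def tri(a,b):
    # a,b: (o,d)
    A=np.zeros((3,3)); y=np.zeros(3)
    for o,d in (a,b):
        d=d/np.linalg.norm(d); M=np.eye(3)-np.outer(d,d); A+=M; y+=M@o
    return np.linalg.solve(A,y)
E
python3 - <<'E'
from h import *
s=manip.get_state(); print(s)
for n in ['scene','side','wrist']:
    c=cal(n); im=cams.get_image(n); cv2.imwrite(f'pics/{n}0.png',im); np.save(f'pics/{n}0.npy',im)
    print(n,c[0][0,0],'pos',-c[1].T@c[2],'fwd',c[1][2])
    cv2.imwrite(f'pics/{n}0b.png',cv2.resize(im,(800,600),interpolation=cv2.INTER_CUBIC))
    np.savez(f'pics/{n}0cal.npz',K=c[0],R=c[1],t=c[2])
E
```

```text
{'clock': 0.0, 'qpos': array([ 1.12000566e+00,  2.76614216e-01,  1.50612818e+00, -3.48395382e-05,
        1.36069559e+00, -1.21012825e-01]), 'qd': array([ 0.0015135 , -0.00099892, -0.00043225, -0.00050571, -0.00189004,
        0.00012715]), 'effort': array([-1.61758158e-03, -4.16788995e+01, -2.45797920e+01, -5.04945765e-04,
        1.13681317e-02, -2.04887976e-05]), 'position': array([0.18599769, 0.54353213, 0.23043072]), 'ee_rot': array([-2.43870774e-04,  1.64139091e-01,  9.86436773e-01, -8.90016464e-04]), 'contact_force': array([ 0.13113727,  0.02383873, -0.32017007]), 'moment': array([-0.0004959 , -0.01413798, -0.02882405]), 'width': 0.08550866440113994}
scene 365.72262680999853 pos [1.05421494 0.11055337 0.65673912] fwd [-0.69433389 -0.12152581 -0.70931793]
side 391.5267514653378 pos [ 0.13712994 -0.74404623  0.75131805] fwd [ 0.2656793   0.6970296  -0.66600619]
wrist 266.8402734274122 pos [0.11990193 0.56600348 0.37420418] fwd [ 0.25982904 -0.089085   -0.96153665]
```

View pics/scene0b.png

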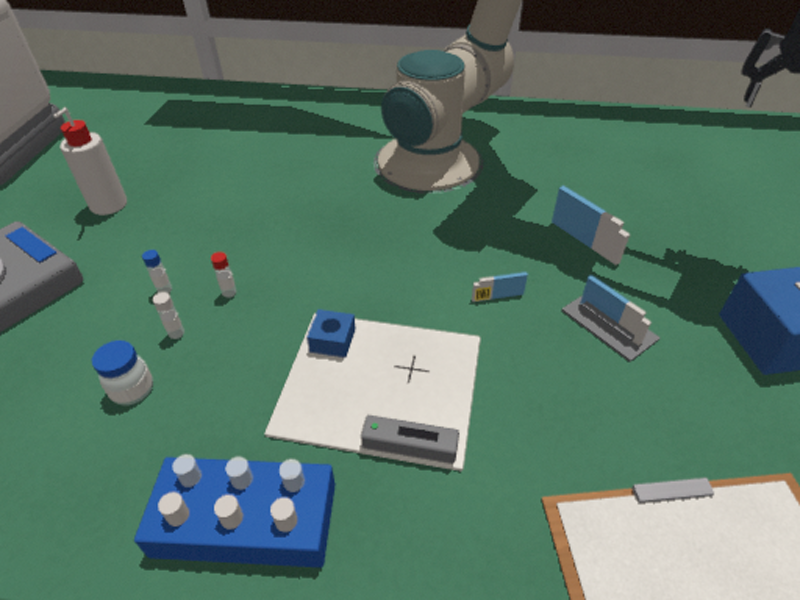

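View pics/side0b.png

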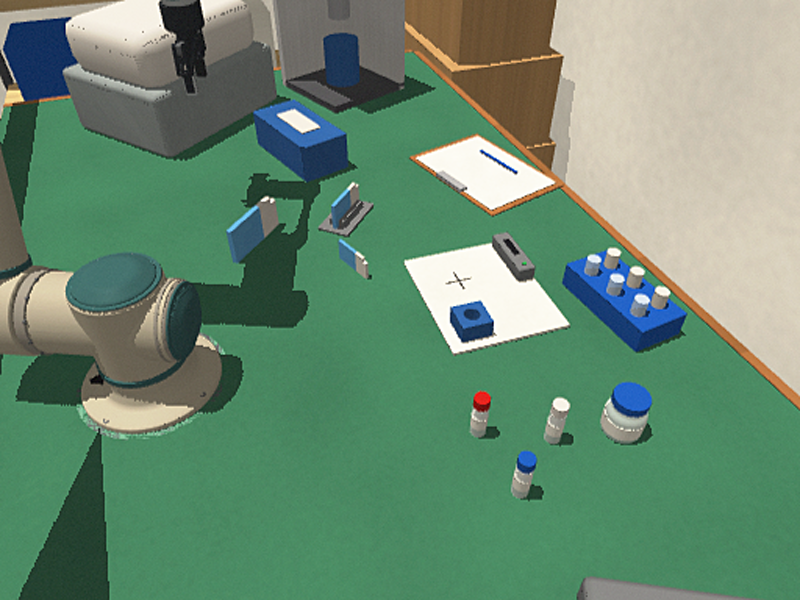

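View pics/wrist0b.png

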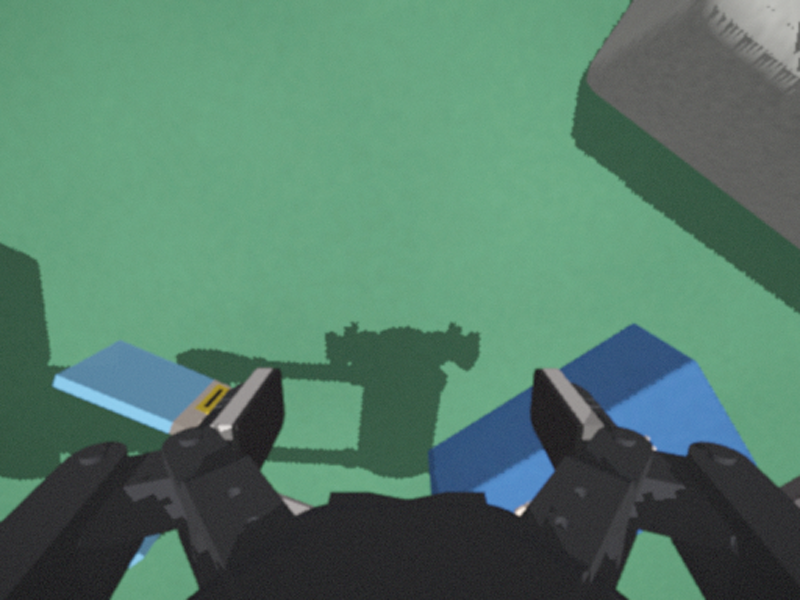

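Scene picture (800x600 view): the red cap is at (220,261), the blue cap at (152,258), the white cap at (163,299) and the jar at (125,372). The socket block is at (332,332) and the cross at (411,369). There are three plates: a large one at (590,225), a small one at (500,288), and one in the grey stand at (615,312). The stand and the in-between size point to the last one, so I'll measure it and look at enlarged crops.

```bash
python3 - <<'E'
from h import *
a=cv2.imread('pics/scene0.png'); b=cv2.imread('pics/side0.png')
A=cv2.resize(a[110:240,290:430],(646,600),interpolation=cv2.INTER_CUBIC)
B=cv2.resize(b[105:185,135:255],(800,533),interpolation=cv2.INTER_CUBIC)
cv2.imwrite('pics/cropA.png',A); cv2.imwrite('pics/cropB.png',B)
# big crops vials
cv2.imwrite('pics/cropC.png',cv2.resize(a[150:270,50:310],(800,369),interpolation=cv2.INTER_CUBIC))
cv2.imwrite('pics/cropD.png',cv2.resize(b[145:325,250:430],(600,600),interpolation=cv2.INTER_CUBIC))
for n,im in (('scene',a),('side',b)):
    hsv=cv2.cvtColor(im,cv2.COLOR_BGR2HSV)
    for nm,lo,hi in (('red',(0,150,90),(8,255,255)),('blue',(105,150,60),(125,255,255)),('cyan',(95,60,90),(108,200,255)),('yellow',(20,120,120),(35,255,255))):
        m=cv2.inRange(hsv,lo,hi); k,l,st,ce=cv2.connectedComponentsWithStats(m)
        for i in range(1,k):
            if st[i,4]>12: print(n,nm,st[i],ce[i].round(1))
E
```

```text
scene red [ 39  77  19  16 206] [48.2 84.6]
scene red [135 162  11  10  87] [140.  166.3]
scene blue [  4 146  32  21 308] [ 19.5 156.2]
scene blue [ 91 160  11  11  88] [ 96.4 164.9]
scene blue [ 461  171   51   69 2501] [490.9 203.1]
scene blue [197 199  30  29 658] [212.  212.6]
scene blue [ 59 218  28  23 489] [ 72.7 229.1]
scene blue [  86  293  128   70 5784] [153.8 331.1]
scene cyan [353 119  35  39 744] [368.8 137.6]
scene cyan [  5 145  30  22 285] [ 19.5 155.8]
scene cyan [ 91 160  11   6  46] [ 95.2 162.4]
scene cyan [476 171  36  44 928] [498.4 188. ]
scene cyan [315 174  23  17 289] [325.6 182. ]
scene cyan [372 176  30  31 461] [386.3 190.4]
scene cyan [197 198  30  22 402] [211.8 208.6]
scene cyan [ 58 218  29  23 393] [ 71.4 227.2]
scene cyan [  86  292  127   61 4108] [152.9 324.4]
side red [303 250  11  13 113] [307.9 256.2]
side blue [   2   11   47   54 1766] [24.8 36.1]
side blue [207  21  23  35 674] [218.3  37.8]
side blue [ 162   64   61   52 1796] [192.9  90.8]
side blue [307  96  24  15  44] [318.9 103. ]
side blue [ 360  161   79   64 2063] [398.4 195. ]
side blue [288 193  28  26 515] [301.3 205.1]
side blue [391 245  26  22 431] [403.8 255.2]
side blue [331 289  12  14 136] [336.5 295.1]
side cyan [ 162   64   58   51 1179] [185.7  85.4]
side cyan [212 121  12  26 179] [217.4 132.5]
side cyan [145 131  24  37 530] [156.6 149.5]
side cyan [217 153  11  20 132] [221.8 162.1]
side cyan [376 168   8   4  18] [379.3 169.6]
side cyan [288 192  28  25 303] [300.1 202.6]
side cyan [407 193   8   5  16] [409.7 195.1]
side cyan [391 198   8   7  15] [394.5 200.9]
```

View pics/cropA.png

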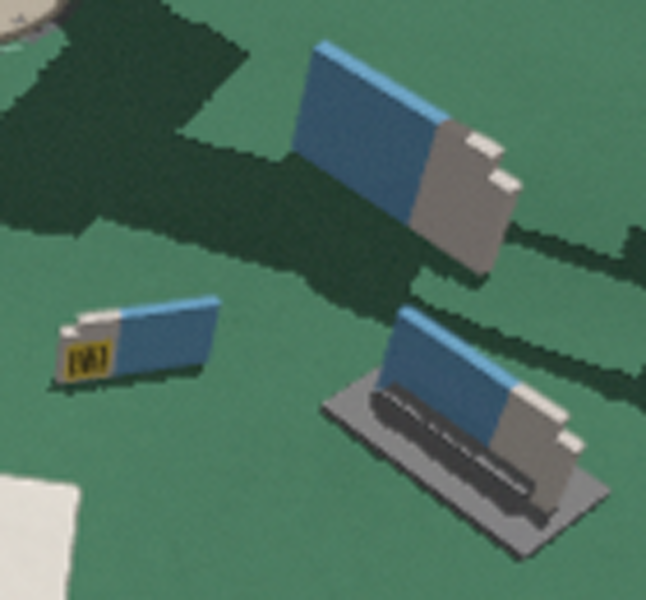

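View pics/cropB.png

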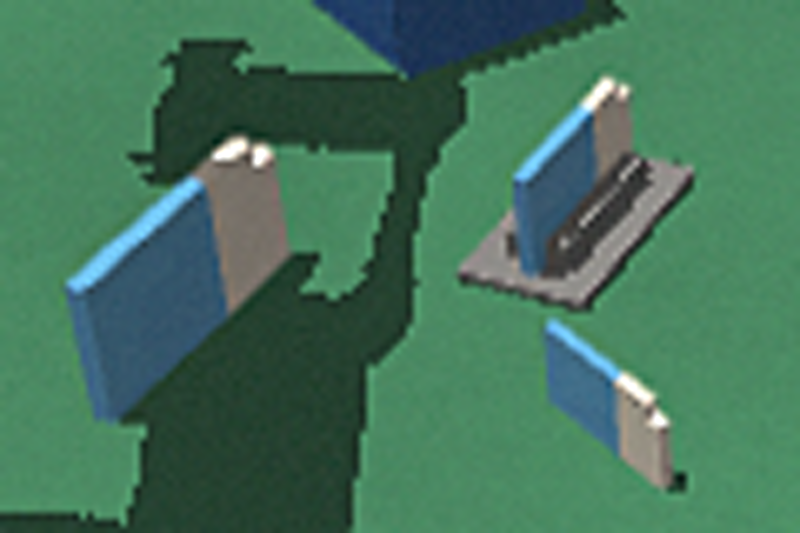

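View pics/cropC.png

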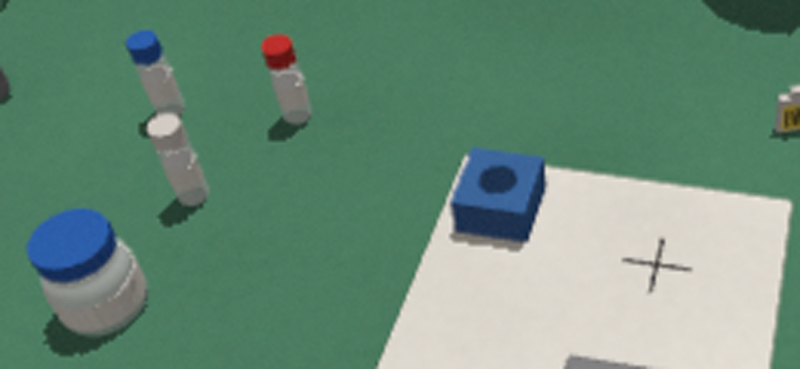

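View pics/cropD.png

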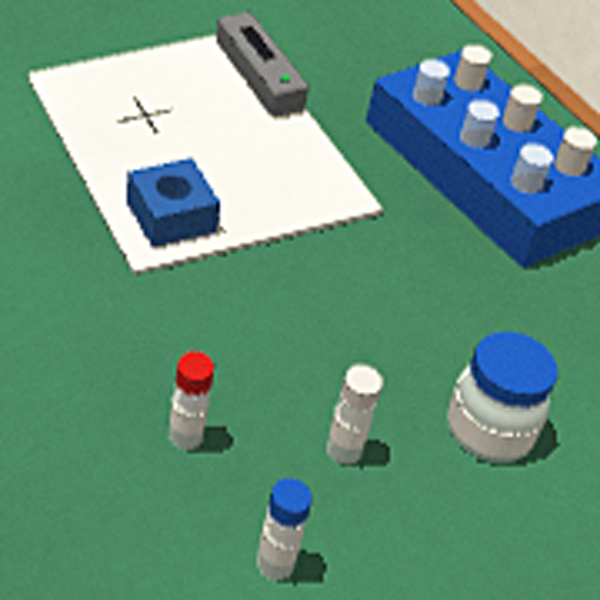

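```bash
python3 - <<'E'
from h import *
fA=lambda u,v:(290+(u+.5)*140/646-.5,110+(v+.5)*130/600-.5)
fB=lambda u,v:(135+(u+.5)*120/800-.5,105+(v+.5)*80/533-.5)
def p(n,uv,z): return onz(n,*uv,z).round(4)
# vial caps
import itertools
for nm,s,d in (('red',(140,166.3),(307.9,256.2)),('blue',(96.4,164.9),(336.5,295.1)),('jar',(72.7,229.1),(403.8,255.2))):
    print(nm,'tri',tri(ray('scene',*s),ray('side',*d)).round(4), p('scene',s,.07),p('side',d,.07))
fC=lambda u,v:(50+(u+.5)*.325-.5,150+(v+.5)*.325-.5)
fD=lambda u,v:(250+(u+.5)*.3-.5,145+(v+.5)*.3-.5)
for nm,c,d,z in (('socket',(497,179),(173,187),.042),('cross',(656,265),(146,115),.008),('whitetop',(164,124),(364,378),.08),('redfoot',(295,117),(186,443),0)):
    print(nm,tri(ray('scene',*fC(*c)),ray('side',*fD(*d))).round(4),p('scene',fC(*c),z),p('side',fD(*d),z))
print('pad corner near-left(scene)',p('scene',fC(790,200),.008),'side tl',p('side',fD(30,73),.008),'side lowleft',p('side',fD(136,271),.008),p('side',fD(382,211),.008))
print('plate')
for nm,c,z in (('clear top',(400,312),.062),('clr/frost top near',(513,388),.062),('notch top end',(566,417),.062),('outer low',(580,443),.052)):
    print(nm,p('scene',fA(*c),z))
for nm,c,z in (('clear top l',(515,180),.062),('clear top r',(530,182),.062),('frost b',(588,108),.062),('notch end',(610,82),.062)):
    print('side',nm,p('side',fB(*c),z))
print('stand foot corners')
for c in ((321,407),(521,558),(609,490)): print(p('scene',fA(*c),.006))
for c in ((460,273),(583,306),(693,178)): print('side',p('side',fB(*c),.006))
print('large'); 
for c,z in (((322,44),.09),((518,183),.08)): print(p('scene',fA(*c),z))
E
```

```text
red tri [ 0.4418 -0.2758  0.0703] [ 0.4413 -0.2759  0.07  ] [ 0.442  -0.2757  0.07  ]
blue tri [ 0.4515 -0.3846  0.0699] [ 0.4514 -0.3842  0.07  ] [ 0.4516 -0.3849  0.07  ]
jar tri [ 0.6444 -0.3447  0.0658] [ 0.6471 -0.3411  0.07  ] [ 0.6417 -0.3474  0.07  ]
socket [ 0.5229 -0.0816  0.0398] [ 0.5244 -0.0806  0.042 ] [ 0.5219 -0.084   0.042 ]
cross [0.5591 0.042  0.0065] [0.5598 0.0424 0.008 ] [0.5585 0.0399 0.008 ]
whitetop [ 0.5388 -0.324   0.0783] [ 0.5397 -0.3221  0.08  ] [ 0.5384 -0.3257  0.08  ]
redfoot [ 0.4416 -0.2792 -0.0037] [ 0.4449 -0.2769  0.    ] [ 0.4402 -0.2816  0.    ]
pad corner near-left(scene) [0.484  0.1343 0.008 ] side tl [0.484  0.1314 0.008 ] side lowleft [ 0.4718 -0.1283  0.008 ] [ 0.6876 -0.1377  0.008 ]
plate
clear top [0.3913 0.288  0.062 ]
clr/frost top near [0.4386 0.338  0.062 ]
notch top end [0.4549 0.3606 0.062 ]
outer low [0.4615 0.3689 0.052 ]
side clear top l [0.3839 0.2865 0.062 ]
side clear top r [0.3901 0.2823 0.062 ]
side frost b [0.4355 0.3359 0.062 ]
side notch end [0.4531 0.3554 0.062 ]
stand foot corners
[0.4094 0.2582 0.006 ]
[0.4981 0.3494 0.006 ]
[0.4472 0.3982 0.006 ]
side [0.3558 0.3001 0.006 ]
side [0.4043 0.2527 0.006 ]
side [0.4904 0.34   0.006 ]
large
[0.1974 0.2521 0.09  ]
[0.2997 0.3523 0.08  ]
```

Crops A and B show three plates: large and standing loose (crop A ~(405,160)), small with its label visible (~(140,340)), and the one in the grey stand (~(485,400)). The stand plate is about 110 mm long and sits between the other two in size, so it is the one meant. Its notch points to +x+y (yaw about 45.5°), and its label is on the far (-x,+y) face. Crops C and D show the red-capped vial at C(285,80) / D(190,400) as the only small vial with a red cap; it triangulates to (0.442,-0.276). I'll move above it now.

```bash
python3 -m creep '[[0.016,-0.0512,0,0,0,-0.058,1],[0.016,-0.0512,0,0,0,-0.058,1],[0.016,-0.0512,0,0,0,-0.058,1],[0.016,-0.0512,0,0,0,-0.058,1],[0.016,-0.0512,0,0,0,-0.058,1],[0.016,-0.0512,0,0,0,-0.058,1],[0.016,-0.0512,0,0,0,-0.058,1],[0.016,-0.0512,0,0,0,-0.058,1],[0.016,-0.0512,0,0,0,-0.058,1],[0.016,-0.0512,0,0,0,-0.058,1],[0.016,-0.0512,0,0,0,-0.058,1],[0.016,-0.0512,0,0,0,-0.058,1],[0.016,-0.0512,0,0,0,-0.058,1],[0.016,-0.0512,0,0,0,-0.058,1],[0.016,-0.0512,0,0,0,-0.058,1],[0.016,-0.0512,0,0,0,-0.058,1],[0,0,-0.05,0,0,0,1],[0,0,0,0,0,0,1]]' 40
python3 - <<'E'
from h import *
c=cal('wrist'); im=cams.get_image('wrist'); cv2.imwrite('pics/w1.png',cv2.resize(im,(800,600)))
s=manip.get_state(); print(s['position'],s['ee_rot'],s['qpos'].round(3))
print((proj('wrist',[[.4418,-.2757,.08],[.4418,-.2757,0],list(s['position'])],c)*800/512).round(1))
hsv=cv2.cvtColor(im,cv2.COLOR_BGR2HSV); m=cv2.inRange(hsv,(0,150,90),(8,255,255)); k,l,st,ce=cv2.connectedComponentsWithStats(m)
for i in range(1,k):
    if st[i,4]>50: print(st[i],ce[i],onz('wrist',*ce[i],.075,c))
E
```

```text
clock: 2.4
position: [0.4395, -0.2734, 0.1777]
ee_rot: [-0.005, 0.589, 0.808, 0.0]
contact_force: [-0.3, 0.5, -0.7]
width: 0.0852
[ 0.44096101 -0.27416481  0.18002438] [-2.47781663e-03  5.88372090e-01  8.08586459e-01  2.87337864e-04] [-0.691  0.23   1.702  0.     1.215 -1.003]
[[410.3 307.7]
 [410.  279.1]
 [410.5 378.9]]
[251 182  25  27 476] [262.54201681 195.34243697] [ 0.44171586 -0.27562578  0.075     ]
```

View pics/w1.png

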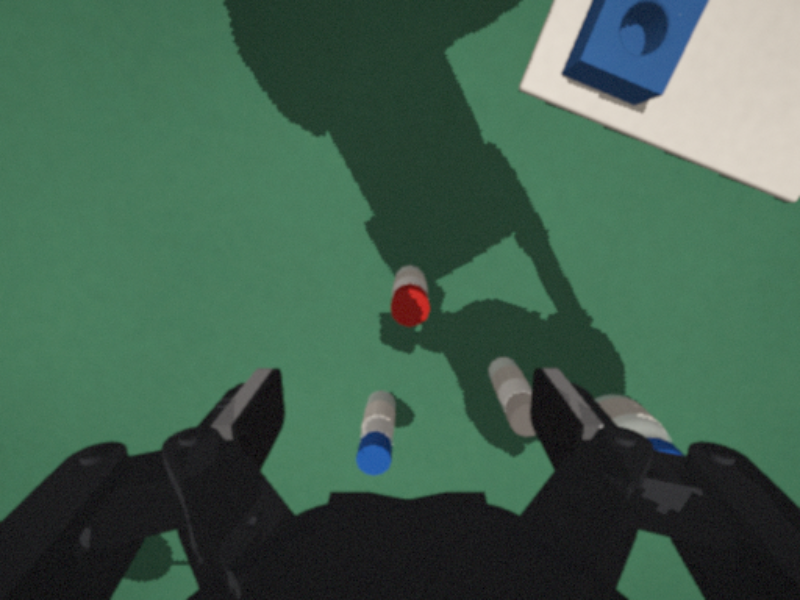

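The wrist view shows the red cap at (410,307), between the open fingers, with the blue (375,455) and white (515,400) vials clear. It measures the red vial at (0.4417,-0.2756), agreeing with the other two cameras. Descending to grasp.

```bash
python3 -m creep '[[0,0,-0.036,0,0,0,1],[0,0,-0.036,0,0,0,1],[0,0,-0.036,0,0,0,1],[0,0,-0.024,0,0,0,1],[0,0,-0.012,0,0,0,1],[0,0,0,0,0,0,1],[0,0,0,0,0,0,-0.2],[0,0,0,0,0,0,-0.6],[0,0,0,0,0,0,-1],[0,0,0,0,0,0,-1],[0,0,0,0,0,0,-1],[0,0,0,0,0,0,-1],[0,0,0,0,0,0,-1]]' 40
python3 - <<'E'
from h import *
s=manip.get_state(); print(s['clock'],s['position'],s['width'],s['contact_force'])
E
```

```text
clock: 4.08
position: [0.4425, -0.2754, 0.0378]
ee_rot: [0.0, 0.588, 0.809, 0.0]
contact_force: [-0.2, -0.1, 5.9]
width: 0.0233
4.075 [ 0.44249204 -0.27536197  0.03776862] 0.023337785662642125 [-0.15061286 -0.09697283  5.87496114]
```

```bash
python3 -m creep '[[0,0,0.02,0,0,0,-1],[0,0,0.035,0,0,0,-1],[0,0,0.025,0,0,0,-1],[0.010,0.024,0,0,0,0,-1],[0.016,0.038,0,0,0,0,-1],[0.016,0.038,0,0,0,0,-1],[0.016,0.038,0,0,0,0,-1],[0.014,0.032,0,0,0,0,-1],[0.0095,0.0235,0,0,0,0,-1],[0,0,0,0,0,0,-1],[0,0,0,0,0,0,-1]]'
python3 - <<'E'
from h import *
s=manip.get_state(); print(s['position'],s['width'],s['contact_force'])
ims={}
for n in ('scene','side'):
    im=cams.get_image(n); ims[n]=im; cv2.imwrite(f'pics/{n}2.png',im)
a=ims['scene'][140:240,160:300]; b=ims['side'][130:230,240:360]
cv2.imwrite('pics/s2a.png',cv2.resize(a,(784,560),interpolation=cv2.INTER_CUBIC)); cv2.imwrite('pics/s2b.png',cv2.resize(b,(720,600),interpolation=cv2.INTER_CUBIC))
E
```

```text
clock: 5.45
position: [0.5232, -0.0821, 0.1169]
ee_rot: [-0.0, 0.588, 0.809, -0.0]
contact_force: [0.7, -0.6, -0.9]
width: 0.0231
[ 0.52322607 -0.08209665  0.11692272] 0.02308812812634807 [ 0.71796225 -0.59496103 -0.88261266]
```

View pics/s2a.png

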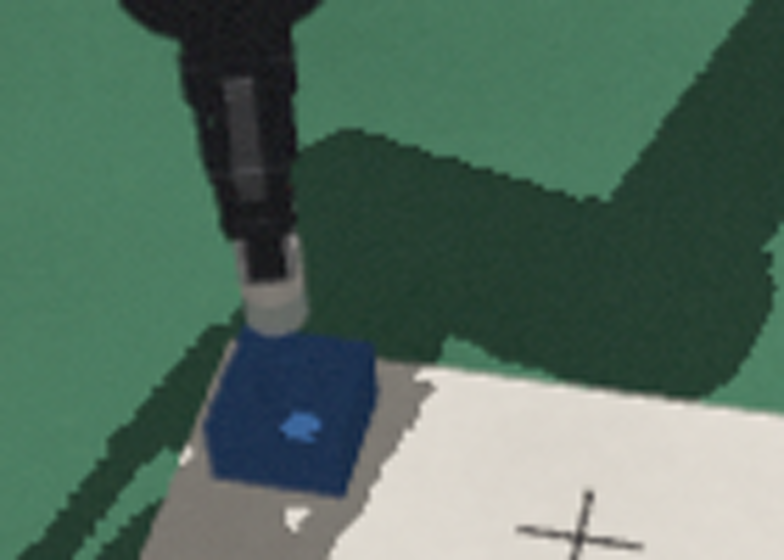

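View pics/s2b.png

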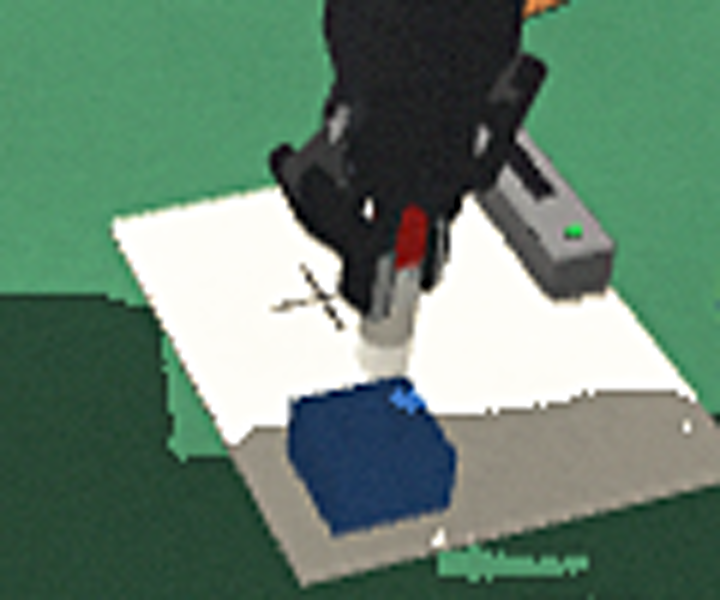

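```bash
python3 - <<'E'
from h import *
fs=lambda u,v:(160+(u+.5)/5.6-.5,140+(v+.5)/5.6-.5); fd=lambda u,v:(240+(u+.5)/6-.5,130+(v+.5)/6-.5)
print('foot',tri(ray('scene',*fs(276,322)),ray('side',*fd(384,363))).round(4))
s=manip.get_state()['position']
# predicted outline of the vial and of the block/socket
def show(n,P,inv):
    q=proj(n,P); return [inv(*x) for x in q]
ia=lambda u,v:(round((u+.5-160)*5.6-.5),round((v+.5-140)*5.6-.5)); ib=lambda u,v:(round((u+.5-240)*6-.5),round((v+.5-130)*6-.5))
x,y=s[:2]; zf=s[2]-.0378
L=[[x,y,zf],[x,y,zf+.08]]
print(show('scene',L,ia),show('side',L,ib))
c=np.array([.5232,-.0822]); yaw=-.045; R=np.array([[np.cos(yaw),-np.sin(yaw)],[np.sin(yaw),np.cos(yaw)]])
P=[[*(c+R@[a,b]),.042] for a,b in ((-.028,-.028),(-.028,.028),(.028,.028),(.028,-.028))]
print('scene',show('scene',P,ia)); print('side',show('side',P,ib))
E
```

```text
foot [ 0.525  -0.0823  0.0775]
[(276, 316), (253, 164)] [(381, 361), (397, 214)]
scene [(240, 321), (371, 339), (334, 442), (198, 421)]
side [(339, 480), (290, 396), (405, 370), (458, 452)]
```

```bash
python3 -m creep '[[0,0,-0.02,0,0,0,-1],[0,0,-0.01,0,0,0,-1],[0,0,0,0,0,0,-1]]'
python3 - <<'E'
from h import *
s=manip.get_state(); print(s['position'],s['contact_force'])
o={n:cv2.imread(f'pics/{n}0.png') for n in ('scene','side')}
out=[]
for n,(y,x) in (('scene',(185,185)),('side',(175,275))):
    im=cams.get_image(n); cv2.imwrite(f'pics/{n}3.png',im)
    for I in (o[n],im):
        c=I[y:y+50,x:x+60].astype(float)
        if I is im: c=np.clip(c*1.5,0,255)
        out.append(cv2.resize(c.astype(np.uint8),(399,300)if 0 else (396,298),interpolation=cv2.INTER_CUBIC))
cv2.imwrite('pics/q3.png',np.vstack([np.hstack(out[:2]),np.hstack(out[2:])]))
E
```

```text
clock: 5.92
position: [0.5229, -0.082, 0.0866]
ee_rot: [-0.001, 0.589, 0.808, -0.0]
contact_force: [0.9, 0.4, -0.6]
width: 0.0227
[ 0.5228662  -0.08203137  0.08656406] [ 0.9069693   0.39105827 -0.61476549]
```

View pics/q3.png

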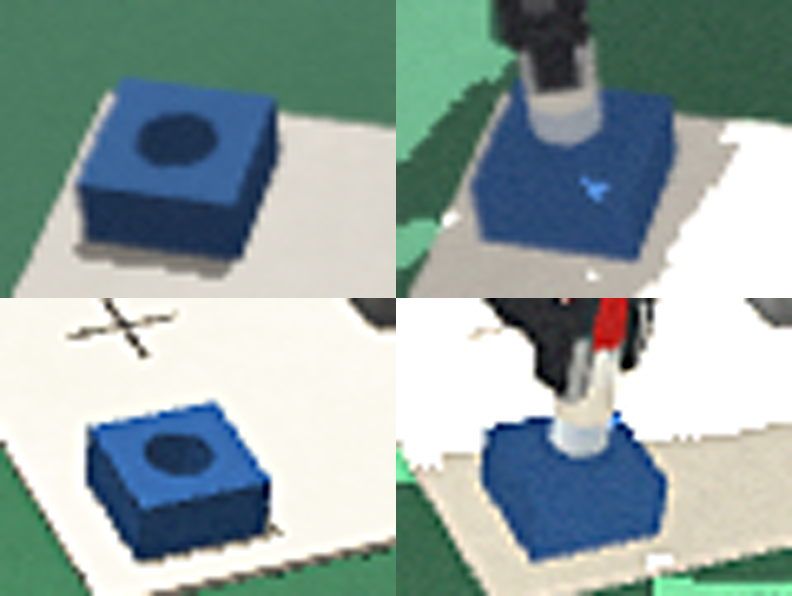

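Before/after pairs (left is the hole, right is the held vial). In the scene view the hole centre is (177,139) and the foot is about (169,121), where (175,124) would be centred. In the side view the hole is (178,155) and the foot (184,142), where (179,142) is expected. The vial is about 1–2 mm off towards -y and slightly +x, so I'll nudge it and lower gently.

```bash
python3 -m creep '[[-0.001,0.0016,0,0,0,0,-1],[0,0,-0.004,0,0,0,-1],[0,0,-0.004,0,0,0,-1],[0,0,-0.003,0,0,0,-1],[0,0,0,0,0,0,-1]]'
python3 - <<'E'
from h import *
s=manip.get_state(); print(s['position'],s['contact_force'],s['moment'])
out=[]
o={n:cv2.imread(f'pics/{n}0.png') for n in ('scene','side')}
for n,(y,x) in (('scene',(185,185)),('side',(175,275))):
    im=cams.get_image(n); cv2.imwrite(f'pics/{n}4.png',im)
    for I in (o[n],im):
        c=I[y:y+50,x:x+60].astype(float)
        if I is im: c=np.clip(c*1.5,0,255)
        out.append(cv2.resize(c.astype(np.uint8),(396,298),interpolation=cv2.INTER_CUBIC))
cv2.imwrite('pics/q4.png',np.vstack([np.hstack(out[:2]),np.hstack(out[2:])]))
E
```

```text
clock: 6.65
position: [0.5225, -0.08, 0.0759]
ee_rot: [-0.0, 0.588, 0.809, -0.0]
contact_force: [0.1, 0.4, 0.0]
width: 0.023
[ 0.52247207 -0.07996272  0.07593899] [0.14741562 0.41308357 0.04944681] [-0.0137716  -0.02394908  0.0190621 ]
```

View pics/q4.png

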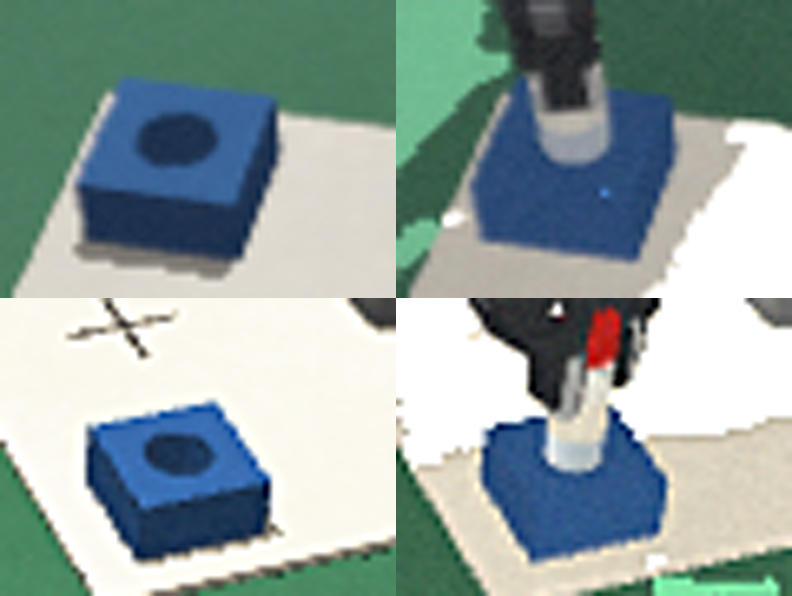

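The foot now sits over the hole in both views (scene (177,139) against (177,139); side (180,156) against (178,155)), with no contact force. Lowering into the socket.

```bash
python3 -m creep '[[-0.0005,0,-0.004,0,0,0,-1],[0,0,-0.004,0,0,0,-1],[0,0,-0.004,0,0,0,-1],[0,0,-0.003,0,0,0,-1],[0,0,0,0,0,0,-1]]'; python3 -c "
from h import *
s=manip.get_state(); print(s['position'],s['contact_force'],s['moment'])"
```

```text
clock: 7.38
position: [0.522, -0.08, 0.061]
ee_rot: [-0.0, 0.588, 0.809, -0.0]
contact_force: [1.0, 0.6, -1.4]
width: 0.0232
[ 0.52201896 -0.08000671  0.06099688] [ 0.97917248  0.58700067 -1.38838175] [0.02620309 0.02024493 0.03497919]
```

```bash
python3 -m creep '[[0,0,-0.003,0,0,0,-1],[0,0,-0.002,0,0,0,-1],[0,0,-0.002,0,0,0,-1],[0,0,-0.001,0,0,0,-1],[0,0,0,0,0,0,-1]]'; python3 -c "
from h import *
s=manip.get_state(); print(s['position'],s['contact_force'],s['moment'])"
```

```text
clock: 8.0
position: [0.5222, -0.0801, 0.0538]
ee_rot: [0.0, 0.588, 0.809, 0.0]
contact_force: [-1.2, -0.9, 4.7]
width: 0.023
[ 0.52222654 -0.08007408  0.05377968] [-1.21271443 -0.8800896   4.67349277] [ 0.04527741  0.23164997 -0.0190187 ]
```

Floor contact (4.7 N) came at the expected height. Releasing and retreating.

```bash
python3 -m creep '[[0,0,0,0,0,0,-0.3],[0,0,0,0,0,0,0.2],[0,0,0,0,0,0,1],[0,0,0,0,0,0,1],[0,0,0,0,0,0,1],[0,0,0.03,0,0,0,1],[0,0,0.05,0,0,0,1],[0,0,0.06,0,0,0,1],[-0.02,0.05,0,0,0,0.1,1],[-0.02,0.05,0,0,0,0.15,1],[0,0,0,0,0,0,1]]'
python3 - <<'E'
from h import *
s=manip.get_state(); print(s['position'],s['ee_rot'],s['qpos'].round(3))
out=[]
for n,(y,x) in (('scene',(160,170)),('side',(155,260))):
    im=cams.get_image(n); cv2.imwrite(f'pics/{n}5.png',im)
    out.append(cv2.resize(im[y:y+75,x:x+100],(400,300),interpolation=cv2.INTER_CUBIC))
    hsv=cv2.cvtColor(im,cv2.COLOR_BGR2HSV); m=cv2.inRange(hsv,(0,150,70),(8,255,255)); k,l,st,ce=cv2.connectedComponentsWithStats(m)
    for i in range(1,k):
        if st[i,4]>12: print(n,st[i],ce[i], onz(n,*ce[i],.086))
cv2.imwrite('pics/q5.png',np.hstack(out))
E
```

```text
clock: 9.38
position: [0.4802, 0.0227, 0.1935]
ee_rot: [-0.001, 0.481, 0.877, 0.0]
contact_force: [-0.5, -0.6, 0.2]
width: 0.0853
[0.4801681  0.02267834 0.19354657] [-6.68303914e-04  4.81026262e-01  8.76705875e-01  3.12783514e-04] [-9.900e-02  1.610e-01  1.758e+00  1.000e-03  1.224e+00 -6.660e-01]
scene [ 39  77  19  17 211] [48.32227488 84.61611374] [ 0.13101469 -0.69572114  0.086     ]
scene [204 188  12  12 104] [209.61538462 193.57692308] [ 0.5221031  -0.08031365  0.086     ]
side [298 183  10  10  77] [302.84415584 187.44155844] [ 0.52294749 -0.08094073  0.086     ]
```

View pics/q5.png

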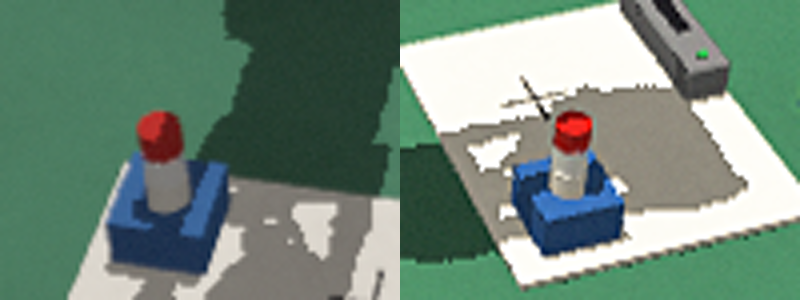

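The vial stands upright and down in the socket: cap at q5 scene (160,135) / side (573,130), both rays giving (0.522,-0.080) at cap height. Next is the plate, the mid-sized one in the stand, gripped at its clear end.

```bash
python3 -m creep '[[-0.0075,0.028,0,0,0,0.18,1],[-0.0075,0.028,0,0,0,0.18,1],[-0.0075,0.028,0,0,0,0.18,1],[-0.0075,0.028,0,0,0,0.18,1],[-0.0075,0.028,0,0,0,0.18,1],[-0.0075,0.028,0,0,0,0.18,1],[-0.0075,0.028,0,0,0,0.18,1],[-0.0075,0.028,0,0,0,0.18,1],[-0.0075,0.028,0,0,0,0.18,1],[-0.0075,0.029,0,0,0,0.178,1],[0,0,0,0,0,0,1],[0,0,0,0,0,0,1]]'
python3 - <<'E'
from h import *
s=manip.get_state(); print(s['position'],s['ee_rot'],s['qpos'].round(3))
c=cal('wrist'); im=cams.get_image('wrist'); np.savez('pics/w6cal.npz',K=c[0],R=c[1],t=c[2]); cv2.imwrite('pics/w6raw.png',im); cv2.imwrite('pics/w6.png',cv2.resize(im,(800,600),interpolation=cv2.INTER_CUBIC))
E
```

```text
clock: 10.98
position: [0.4081, 0.2999, 0.193]
ee_rot: [-0.0, -0.384, 0.923, -0.0]
contact_force: [1.2, 0.3, -0.2]
width: 0.0856
[0.40810719 0.29992242 0.19301406] [-2.39307210e-04 -3.83638816e-01  9.23483063e-01 -4.83110447e-04] [ 4.970e-01  1.990e-01  1.709e+00 -1.000e-03  1.234e+00 -1.861e+00]
```

View pics/w6.png

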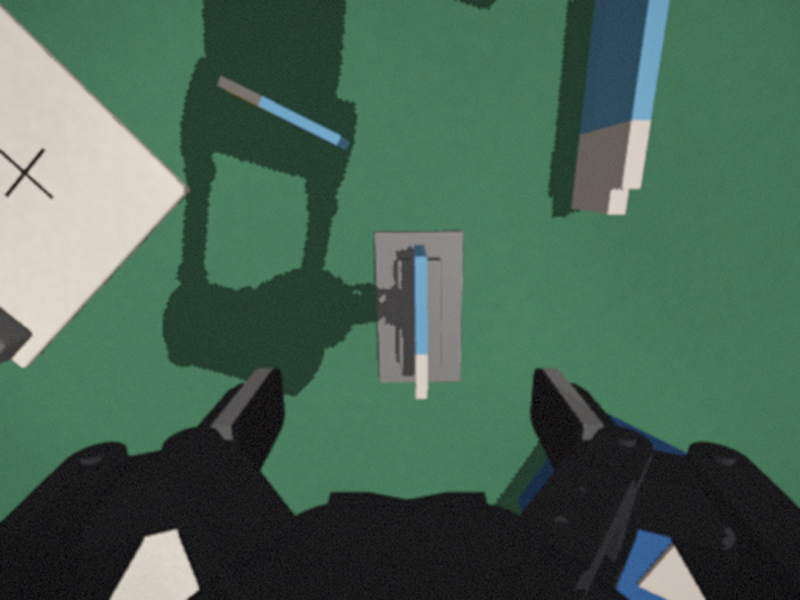

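```bash
python3 - <<'E'
from h import *
d=np.load('pics/w6cal.npz'); c=(d['K'],d['R'],d['t'])
im=cv2.imread('pics/w6raw.png')
cv2.imwrite('pics/w6c.png',cv2.resize(im[140:265,230:310],(512,800),interpolation=cv2.INTER_CUBIC)[:, :][:800])
f=lambda u,v:(u*.64,v*.64)
for nm,p,z in (('clear end',(420,256),.062),('boundary',(421,354),.062),('end',(421,398),.052)):
    print(nm,onz('w',*f(*p),z,c).round(4))
for p in ((376,232),(463,232),(461,380),(381,382)): print('foot',onz('w',*f(*p),.006,c).round(4))
hsv=cv2.cvtColor(im,cv2.COLOR_BGR2HSV); m=cv2.inRange(hsv,(95,60,150),(112,200,255))
k,l,st,ce=cv2.connectedComponentsWithStats(m)
for i in range(1,k):
    if st[i,4]>100: 
        ys,xs=np.where(l==i); r=cv2.minAreaRect(np.c_[xs,ys].astype(np.float32)); print(st[i],ce[i].round(1),r,onz('w',*ce[i],.062,c).round(4))
E
```

```text
clear end [0.3861 0.2904 0.062 ]
boundary [0.4348 0.3412 0.062 ]
end [0.4629 0.3704 0.052 ]
foot [0.403  0.2604 0.006 ]
foot [0.3544 0.3088 0.006 ]
foot [0.4427 0.4019 0.006 ]
foot [0.4936 0.354  0.006 ]
[404   0  24  77 976] [415.7  37.7] ((415.5375671386719, 38.00578308105469), (12.772805213928223, 78.61356353759766), 8.746162414550781) [0.2087 0.3019 0.062 ]
[166  62  52  31 360] [191.1  76.8] ((191.4000244140625, 76.70001220703125), (56.79612731933594, 6.260990142822266), 26.56505012512207) [0.3801 0.1783 0.062 ]
[265 164   9  63 493] [269.3 195.2] ((269.0, 195.0), (62.0, 8.0), 90.0) [0.4095 0.3151 0.062 ]
[397 353  19  22 113] [405.7 362.5] ((406.4309997558594, 364.3276062011719), (11.554967880249023, 23.635162353515625), 23.198591232299805) [0.4425 0.6047 0.062 ]
```

```bash
python3 -c "
import cv2
im=cv2.imread('pics/w6raw.png'); cv2.imwrite('pics/w6d.png',cv2.resize(im[140:260,225:315],(450,600),interpolation=cv2.INTER_CUBIC))"
```

```text
(no output)
```

View pics/w6d.png

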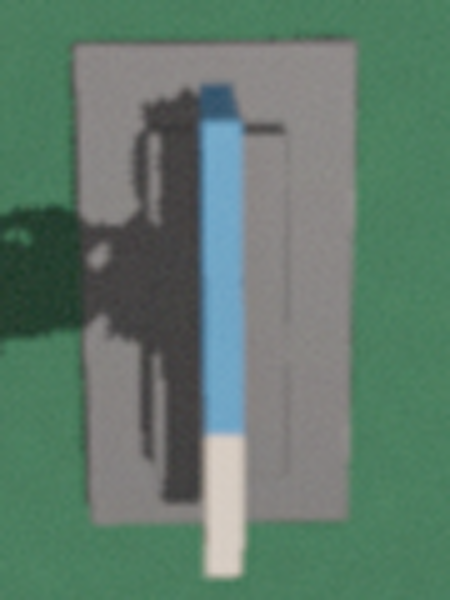

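```bash
python3 - <<'E'
from h import *
s=manip.get_state(); print(s['clock'],s['position'],s['qd'].round(4))
c=cal('wrist'); im=cams.get_image('wrist')
s=manip.get_state(); print(s['clock'],s['position'],s['qd'].round(4))
def blob(im,c,n,z=.062):
    hsv=cv2.cvtColor(im,cv2.COLOR_BGR2HSV); m=cv2.inRange(hsv,(95,60,150),(112,200,255)); k,l,st,ce=cv2.connectedComponentsWithStats(m)
    for i in range(1,k):
        if 60<st[i,4]<1500: print(n,st[i],ce[i].round(1),onz(n,*ce[i],z,c).round(4))
blob(im,c,'wrist'); cv2.imwrite('pics/w7.png',im)
for n in ('scene','side'): blob(cv2.imread(f'pics/{n}0.png'),cal(n),n)
f=lambda u,v:(u*.64,v*.64)
# cross check: pad cross and the pad corner in the wrist image
print('cross w',onz('w',*f(24,173),.008,c),'pad corner',onz('w',*f(188,189),.008,c))
E
```

```text
11.025 [0.40798085 0.29979378 0.19308932] [-0.0011 -0.0068  0.0041  0.0037  0.0007 -0.0039]
11.075 [0.40788867 0.29979624 0.19317616] [ 0.001  -0.0034  0.0007  0.0033 -0.0009 -0.0029]
wrist [404   0  24  77 980] [415.6  37.7] [0.2086 0.3018 0.062 ]
wrist [166  62  52  31 354] [191.2  76.8] [0.38   0.1783 0.062 ]
wrist [265 164   9  63 492] [269.3 195.3] [0.4095 0.3151 0.062 ]
wrist [401 351  14  17 102] [407.4 359.6] [0.4381 0.6023 0.062 ]
scene [358 119  29  18  90] [372.1 127.2] [0.1895 0.2916 0.062 ]
scene [  5 145  30  22 299] [ 19.1 155.5] [ 0.4368 -0.6059  0.062 ]
scene [478 171  34  42 794] [499.4 187.2] [0.3859 0.5605 0.062 ]
scene [377 177  25  17  75] [389.4 185. ] [0.4139 0.3157 0.062 ]
scene [197 199  29  20 292] [211.1 208.3] [ 0.5429 -0.0743  0.062 ]
scene [ 59 218  26  19 369] [ 71.5 227.2] [ 0.6371 -0.3523  0.062 ]
side [163  64  58  30 644] [191.1  79.3] [0.4099 0.6657 0.062 ]
side [145 132  20  17  74] [154.4 140.1] [0.2049 0.3022 0.062 ]
side [290 192  26  18 204] [301.6 201.2] [ 0.5104 -0.1041  0.062 ]
cross w [0.55906534 0.04232702 0.008     ] pad corner [0.48077127 0.13664765 0.008     ]
```

The enlarged crop shows the plate in its stand: blue clear end at top (220,110), white frosted end at bottom (225,500). The arm was clipped short and sits about 9 mm to one side, so I'll correct, drop to 0.11 m and look again.

```bash
python3 -m creep '[[-0.0055,0.008,-0.02,0,0,0.015,1],[0,0,-0.035,0,0,0,1],[0,0,-0.028,0,0,0,1],[0,0,0,0,0,0,1],[0,0,0,0,0,0,1]]'
python3 - <<'E'
from h import *
s=manip.get_state(); print(s['clock'],s['position'],s['ee_rot'])
c=cal('wrist'); im=cams.get_image('wrist'); cv2.imwrite('pics/w8.png',cv2.resize(im,(800,600),interpolation=cv2.INTER_CUBIC))
hsv=cv2.cvtColor(im,cv2.COLOR_BGR2HSV); m=cv2.inRange(hsv,(95,60,130),(112,200,255)); k,l,st,ce=cv2.connectedComponentsWithStats(m)
for i in range(1,k):
    if st[i,4]>100:
        ys,xs=np.where(l==i); fl=cv2.fitLine(np.c_[xs,ys].astype(np.float32),cv2.DIST_L2,0,.01,.01).ravel().round(3)
        print(st[i],ce[i].round(1),onz('wrist',*ce[i],.062,c).round(4),fl)
P=s['position']; print(proj('w',[P,[P[0],P[1],.062],[P[0],P[1],.0]],c)/.64)
E
```

```text
clock: 11.7
position: [0.4028, 0.3089, 0.1113]
ee_rot: [0.001, -0.391, 0.92, 0.0]
contact_force: [-0.4, -0.0, -0.1]
width: 0.086
11.7 [0.40276443 0.30886467 0.11130855] [ 8.38180835e-04 -3.91237657e-01  9.20289295e-01  8.33405748e-05]
[ 401    0   90   74 2896] [446.5  39.1] [0.2346 0.3074 0.062 ] [  0.888  -0.461 446.512  39.071]
[114  31  87  53 993] [155.5  56.8] [0.3779 0.1839 0.062 ] [  0.883   0.47  155.457  56.754]
[ 253  167   13   96 1078] [259.1 214.9] [0.4058 0.3107 0.062 ] [  0.      1.    259.126 214.924]
[430 371  21  13 155] [440.9 378.8] [0.3968 0.5481 0.062 ] [ 9.84000e-01 -1.81000e-01  4.40852e+02  3.78813e+02]
[[406.60885262 374.15126625]
 [406.64873652 329.28313383]
 [406.67860091 295.68663738]]
```

View pics/w8.png

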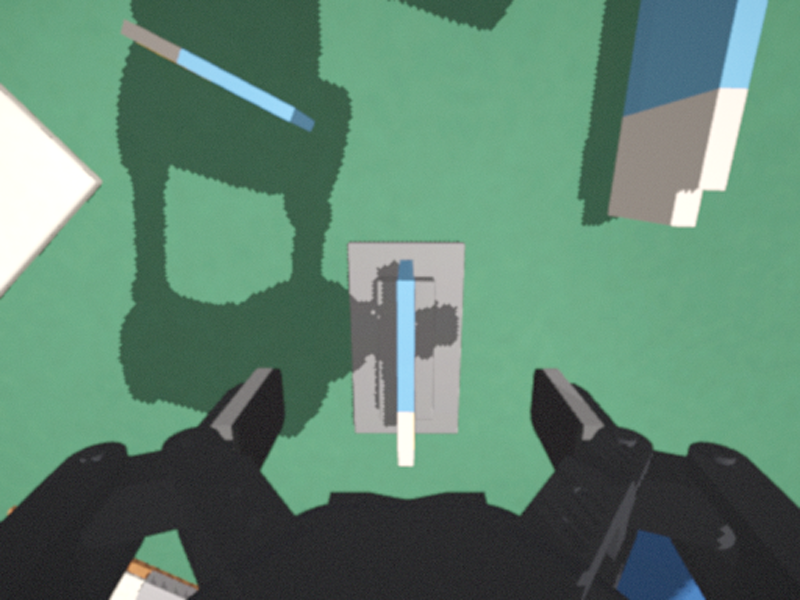

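The plate top (405,280–410) is now centred between the fingers and parallel to the pads, with the grasp about 29 mm from plate centre on the clear part. Descending and closing.

```bash
python3 -m creep '[[0.0008,-0.0008,-0.02,0,0,0,1],[0,0,-0.03,0,0,0,1],[0,0,-0.02,0,0,0,1],[0,0,-0.011,0,0,0,1],[0,0,0,0,0,0,1],[0,0,0,0,0,0,0],[0,0,0,0,0,0,-0.5],[0,0,0,0,0,0,-1],[0,0,0,0,0,0,-1],[0,0,0,0,0,0,-1],[0,0,0,0,0,0,-1],[0,0,0,0,0,0,-1]]' 70
python3 - <<'E'
from h import *
s=manip.get_state(); print(s['clock'],s['position'],s['contact_force'],s['width'])
for n,(y,x) in (('scene',(110,290)),('side',(105,135))):
    im=cams.get_image(n); cv2.imwrite(f'pics/{n}9.png',cv2.resize(im[y:y+120,x:x+160],(400,300),interpolation=cv2.INTER_CUBIC))
cv2.imwrite('pics/q9.png',np.hstack([cv2.imread('pics/scene9.png'),cv2.imread('pics/side9.png')]))
E
```

```text
clock: 13.25
position: [0.4027, 0.3082, 0.0297]
ee_rot: [0.0, -0.392, 0.92, 0.0]
contact_force: [-0.1, -0.3, 5.3]
width: 0.0068
13.25 [0.40270781 0.30821785 0.02965332] [-0.09173478 -0.33160506  5.31121309] 0.006800262147780519
```

View pics/q9.png

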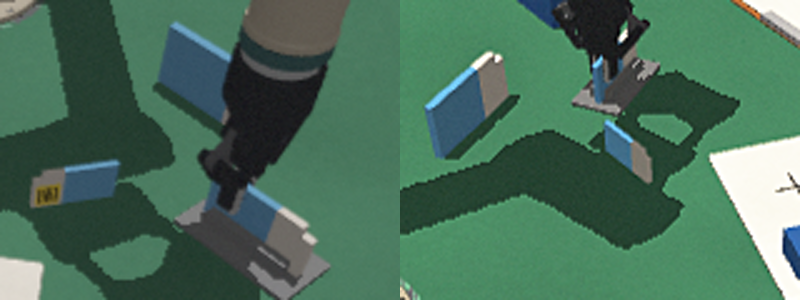

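Both views show the fingers on the blue clear part only (scene (230,190)), opening 6.8 mm, stand undisturbed. Lifting, then carrying toward the cross with the yaw turn.

```bash
python3 -m creep '[[0,0,0.01,0,0,0,-1],[0,0,0.02,0,0,0,-1],[0,0,0.04,0,0,0,-1],[0,0,0.04,0,0,0,-1],[0,0,0.04,0,0,0,-1],[0,0,0.02,0,0,0,-1],[0,0,0,0,0,0,-1]]'
python3 -m creep '[[0.0106,-0.0145,0,0,0,-0.157,-1],[0.0106,-0.0145,0,0,0,-0.157,-1],[0.0106,-0.0145,0,0,0,-0.157,-1],[0.0106,-0.0145,0,0,0,-0.157,-1],[0.0106,-0.0145,0,0,0,-0.157,-1],[0.0106,-0.0145,0,0,0,-0.157,-1],[0.0106,-0.0145,0,0,0,-0.157,-1],[0.0106,-0.0145,0,0,0,-0.157,-1],[0.0106,-0.0145,0,0,0,-0.157,-1],[0.0106,-0.0145,0,0,0,-0.157,-1],[0.0106,-0.0145,0,0,0,-0.157,-1],[0.0106,-0.0145,0,0,0,-0.157,-1],[0.0106,-0.0145,0,0,0,-0.157,-1],[0.0106,-0.0145,0,0,0,-0.157,-1],[0,0,0,0,0,0,-1],[0,0,0,0,0,0,-1]]'
python3 - <<'E'
from h import *
s=manip.get_state(); print(s['clock'],s['position'],s['ee_rot'],s['qpos'].round(3),s['contact_force'],s['width'])
from scipy.spatial.transform import Rotation as Ro
q=s['ee_rot']; M=Ro.from_quat([q[1],q[2],q[3],q[0]]).as_matrix(); print(M.round(3))
o=[]
for n in ('scene','side'):
    im=cams.get_image(n); o.append(cv2.resize(im,(400,300))); cv2.imwrite(f'pics/{n}10.png',im)
cv2.imwrite('pics/q10.png',np.hstack(o))
E
```

```text
clock: 14.22
position: [0.4032, 0.3086, 0.2009]
ee_rot: [0.002, -0.392, 0.92, 0.0]
contact_force: [-0.5, -0.2, -1.9]
width: 0.0072
clock: 16.23
position: [0.5499, 0.1056, 0.1983]
ee_rot: [-0.001, 0.641, 0.768, -0.001]
contact_force: [0.1, 0.7, -2.6]
width: 0.0072
16.225 [0.54988374 0.10557326 0.19825804] [-1.12470848e-03  6.40667519e-01  7.67817359e-01 -6.07679016e-04] [ 6.500e-02  2.750e-01  1.590e+00  1.000e-03  1.279e+00 -1.150e-01] [ 0.05135083  0.73723117 -2.63559442] 0.007238728702615335
[[-0.179  0.984 -0.003]
 [ 0.984  0.179  0.001]
 [ 0.001 -0.002 -1.   ]]
```

View pics/q10.png

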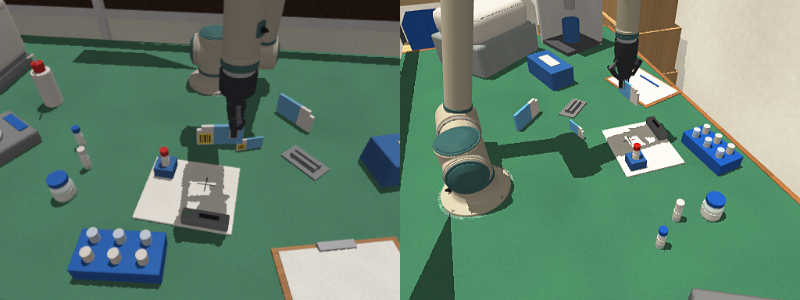

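The scene view shows the plate held with its yellow label facing the scene camera (+x), the stand empty, and the vial in its socket. Tilting about the plate's long axis so the label faces up.

```bash
python3 -m creep '[[0,0,0,0.0269,-0.1476,0,-1],[0,0,0,0.0269,-0.1476,0,-1],[0,0,0,0.0269,-0.1476,0,-1],[0,0,0,0.0269,-0.1476,0,-1],[0,0,-0.01,0.0269,-0.1476,0,-1],[0,0,-0.01,0.0269,-0.1476,0,-1],[0,0,-0.01,0,0,0,-1],[0,0,0,0,0,0,-1],[0,0,0,0,0,0,-1]]'
python3 - <<'E'
from h import *
s=manip.get_state(); print(s['clock'],s['position'],s['qpos'].round(3),s['contact_force'],s['width'])
from scipy.spatial.transform import Rotation as Ro
q=s['ee_rot']; M=Ro.from_quat([q[1],q[2],q[3],q[0]]).as_matrix(); print(M.round(3))
# plate axes from tool: y=+toolY, z=-toolZ, x=y×z
px=np.cross(M[:,1],-M[:,2]); fe=s['position']+.064*px-.0043*M[:,2]
print('frosted est',fe,'normal angle',np.degrees(np.arccos(M[2,1])))
for n in ('scene','side'):
    im=cams.get_image(n); cv2.imwrite(f'pics/{n}11.png',im); 
    (y,x)=(110,180) if n=='scene' else (60,250)
    cv2.imwrite(f'pics/{n}11c.png',cv2.resize(im[y:y+130,x:x+130],(400,400),interpolation=cv2.INTER_CUBIC))
    print(n,proj(n,[fe,[.5585,.042,.008]]).round(1))
cv2.imwrite('pics/q11.png',np.hstack([cv2.imread('pics/scene11c.png'),cv2.imread('pics/side11c.png')]))
E
```

```text
clock: 17.45
position: [0.5529, 0.1318, 0.1842]
ee_rot: [0.204, 0.585, 0.728, 0.295]
contact_force: [0.3, 0.2, -0.6]
width: 0.0071
17.45 [0.55292676 0.13176907 0.18416374] [-0.022  0.043  2.205  0.853  0.275 -0.996] [ 0.26328156  0.23829918 -0.61504244] 0.0071197839266826084
[[-0.233  0.731  0.642]
 [ 0.971  0.142  0.191]
 [ 0.048  0.668 -0.743]]
frosted est [0.5650563  0.06878215 0.18427717] normal angle 48.09385311168197
scene [[276.7 181.4]
 [262.8 235.3]]
side [[295.7 122.2]
 [293.2 178.7]]
```

View pics/q11.png

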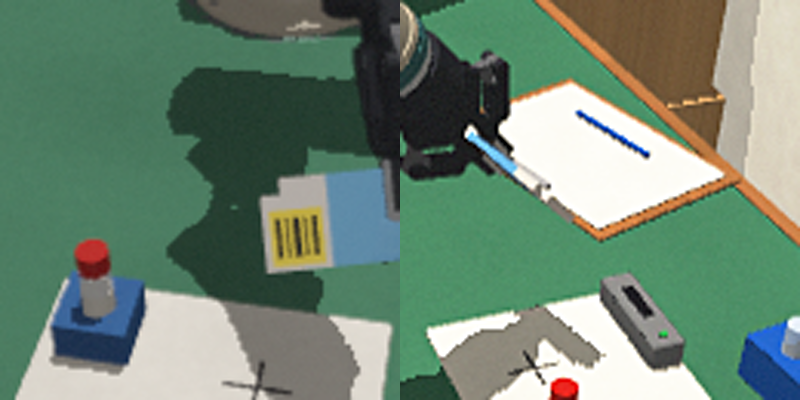

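The tilt ran near the wrist singularity (q5=0.275) and was clipped: label normal 48° from vertical, frosted end at about (0.565,0.069,0.184). The crops show the label facing up at scene (295,235). I'll swing the tool azimuth left to get away from the singularity.

```bash
cat > tgt.py <<'E'
from h import *
import sys
from scipy.spatial.transform import Rotation as Ro
a,t,z=np.radians(float(sys.argv[1])),np.radians(float(sys.argv[2])),float(sys.argv[3])
s=manip.get_state(); q=s['ee_rot']; M=Ro.from_quat([q[1],q[2],q[3],q[0]]).as_matrix()
tz=np.array([np.sin(t)*np.cos(a),np.sin(t)*np.sin(a),-np.cos(t)]); ty=np.array([np.cos(t)*np.cos(a),np.cos(t)*np.sin(a),np.sin(t)])
T=np.c_[np.cross(ty,tz),ty,tz]
rv=Ro.from_matrix(T@M.T).as_rotvec()
fe=lambda p,M:p+.064*np.cross(M[:,1],-M[:,2])-.0043*M[:,2]
goal=np.array([.5585,.042,z]); tcp=goal-(fe(np.zeros(3),T))
print('clock',s['clock'],'pos',s['position'],'q',s['qpos'].round(3)); print('frosted now',fe(s['position'],M).round(4),'normal deg',np.degrees(np.arccos(M[2,1])).round(1),'az',np.degrees(np.arctan2(M[1,2],M[0,2])).round(1))
print('shift',(tcp-s['position']).round(4),'rotvec',rv.round(4),np.linalg.norm(rv).round(3),'tcp goal',tcp.round(4))
print('width',s['width'],'qd',s['qd'].round(3),s['contact_force'].round(2))
E
python3 tgt.py 50 50 0.18; python3 tgt.py 60 50 0.16
```

```text
clock 17.55 pos [0.55320337 0.13160785 0.18438041] q [-0.023  0.043  2.205  0.853  0.275 -0.996]
frosted now [0.5653 0.0686 0.1845] normal deg 48.1 az 16.5
shift [-0.0416 -0.0459 -0.0071] rotvec [ 0.0332 -0.1465  0.6334] 0.651 tcp goal [0.5116 0.0857 0.1772]
width 0.006912300035353826 qd [-0.001  0.001  0.001  0.005 -0.001 -0.004] [-0.78  0.18 -2.22]
clock 17.55 pos [0.55320337 0.13160785 0.18438041] q [-0.023  0.043  2.205  0.853  0.275 -0.996]
frosted now [0.5653 0.0686 0.1845] normal deg 48.1 az 16.5
shift [-0.0485 -0.0548 -0.0271] rotvec [ 0.0463 -0.1446  0.8076] 0.822 tcp goal [0.5047 0.0769 0.1572]
width 0.006912300035353826 qd [-0.001  0.001  0.001  0.005 -0.001 -0.004] [-0.78  0.18 -2.22]
```

```bash
python3 -m creep '[[-0.0052,-0.0057,0,0.004,-0.018,0.079,-1],[-0.0052,-0.0057,0,0.004,-0.018,0.079,-1],[-0.0052,-0.0057,0,0.004,-0.018,0.079,-1],[-0.0052,-0.0057,0,0.004,-0.018,0.079,-1],[-0.0052,-0.0057,0,0.004,-0.018,0.079,-1],[-0.0052,-0.0057,0,0.004,-0.018,0.079,-1],[-0.0052,-0.0057,0,0.004,-0.018,0.079,-1],[-0.0052,-0.0057,0,0.004,-0.018,0.079,-1],[0,0,0,0,0,0,-1],[0,0,0,0,0,0,-1]]'
python3 tgt.py 50 52 0.155
```

```text
clock: 18.8
position: [0.5115, 0.0865, 0.1829]
ee_rot: [0.145, 0.318, 0.851, 0.392]
contact_force: [0.1, 1.0, -2.2]
width: 0.0073
clock 18.8 pos [0.51146008 0.08647658 0.18293259] q [-0.555  0.144  2.21   1.105  0.998 -2.153]
frosted now [0.5577 0.0421 0.1855] normal deg 40.6 az 49.3
shift [ 0.0002 -0.0007 -0.0306] rotvec [ 0.032  -0.0311  0.0148] 0.047 tcp goal [0.5117 0.0857 0.1524]
width 0.007326738068768704 qd [ 0.01  -0.007  0.01  -0.     0.006 -0.007] [ 0.11  0.98 -2.19]
```

```bash
python3 -m creep '[[0,0,-0.008,0.008,-0.008,0.004,-1],[0,0,-0.008,0.008,-0.008,0.004,-1],[0,0,-0.008,0.008,-0.008,0.004,-1],[0,-0.0007,-0.007,0.008,-0.008,0.003,-1],[0,0,0,0,0,0,-1],[0,0,0,0,0,0,-1]]'
python3 tgt.py 50 52 0.155
python3 - <<'E'
from h import *
for n in ('scene','side'):
    im=cams.get_image(n); cv2.imwrite(f'pics/{n}12.png',im)
    (y,x)=(120,180) if n=='scene' else (80,240)
    cv2.imwrite(f'pics/{n}12c.png',cv2.resize(im[y:y+120,x:x+120],(400,400),interpolation=cv2.INTER_CUBIC))
cv2.imwrite('pics/q12.png',np.hstack([cv2.imread('pics/scene12c.png'),cv2.imread('pics/side12c.png')]))
cv2.imwrite('pics/full12.png',np.hstack([cv2.resize(cv2.imread('pics/scene12.png'),(400,300)),cv2.resize(cv2.imread('pics/side12.png'),(400,300))]))
im=cv2.imread('pics/scene12.png'); hsv=cv2.cvtColor(im,cv2.COLOR_BGR2HSV)
m=cv2.inRange(hsv,(18,120,100),(35,255,255)); k,l,st,ce=cv2.connectedComponentsWithStats(m)
for i in range(1,k):
    if st[i,4]>60: print('label',st[i],ce[i].round(1),onz('scene',*ce[i],.157))
print('pred frosted',proj('scene',[[.5585,.042,.155]]))
for n in ('scene','side'):
    im=cv2.imread(f'pics/{n}12.png'); hsv=cv2.cvtColor(im,cv2.COLOR_BGR2HSV)
    for lo,hi,nm in (((0,150,70),(8,255,255),'red'),((105,150,60),(125,255,255),'blue')):
        k,l,st,ce=cv2.connectedComponentsWithStats(cv2.inRange(hsv,lo,hi))
        for i in range(1,k):
            if 40<st[i,4]<600: print(n,nm,st[i,4],ce[i].round(1))
E
```

```text
clock: 19.55
position: [0.5114, 0.0862, 0.1523]
ee_rot: [0.15, 0.306, 0.845, 0.412]
contact_force: [-0.4, -0.2, -2.2]
width: 0.0073
clock 19.55 pos [0.51144828 0.08619649 0.15231806] q [-0.587  0.229  2.272  1.207  0.995 -2.355]
frosted now [0.5584 0.0425 0.155 ] normal deg 37.9 az 50.0
shift [ 0.0002 -0.0005  0.    ] rotvec [-0.0001  0.0015 -0.0014] 0.002 tcp goal [0.5117 0.0857 0.1524]
width 0.0072546585656473985 qd [-0.002 -0.003 -0.004  0.001  0.002 -0.005] [-0.44 -0.18 -2.24]
label [256 183  20  21 211] [265.3 192.8] [0.57106806 0.04829459 0.157     ]
pred frosted [[262.92814736 188.57658931]]
scene red 208 [48.2 84.6]
scene red 114 [209.7 193.2]
scene blue 307 [ 19.5 156.1]
scene blue 88 [ 96.4 164.9]
scene blue 499 [212.3 214.9]
scene blue 491 [ 72.8 229.2]
side red 74 [302.7 187.1]
side blue 312 [221.9  32.1]
side blue 227 [174.3  93.7]
side blue 44 [318.9 103. ]
side blue 408 [301.2 206.9]
side blue 429 [403.8 255.2]
side blue 132 [336.5 295.1]
```

View pics/q12.png

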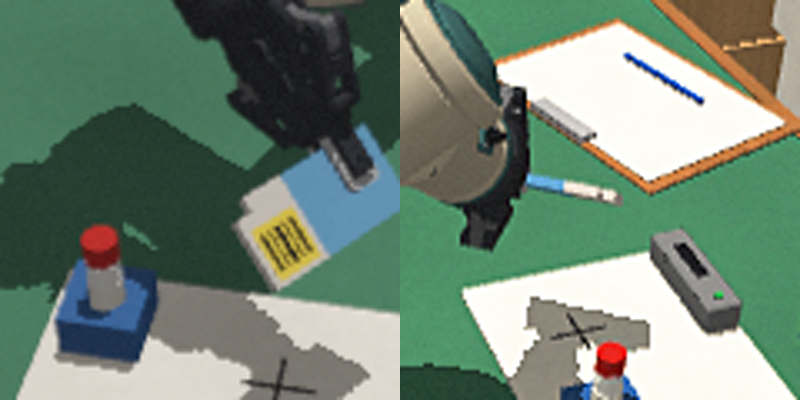

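View pics/full12.png

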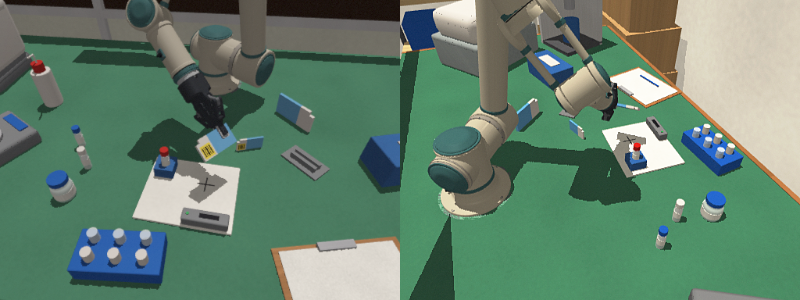

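```bash
python3 - <<'E'
from h import *
from scipy.spatial.transform import Rotation as Ro
s=manip.get_state(); q=s['ee_rot']; M=Ro.from_quat([q[1],q[2],q[3],q[0]]).as_matrix()
px,py,pz=np.cross(M[:,1],-M[:,2]),M[:,1],-M[:,2]
C=s['position']+.029*px+.0043*pz
P=np.array([[55,4,-28],[55,4,18],[43,4,28],[15,4,28],[15,4,-28],[35,4,0]])/1000.
W=C+P@np.array([px,py,pz])
f=400/120
print(((proj('scene',W)+.5-[180,120])*f-.5).round(0)); print(((proj('side',W)+.5-[240,80])*f-.5).round(0)+[400,0])
im=cv2.imread('pics/scene12.png'); cv2.imwrite('pics/z12.png',cv2.resize(im[155:215,240:310],(700,600),interpolation=cv2.INTER_CUBIC))
print('zoom',((proj('scene',W)+.5-[240,155])*10-.5).round(0))
print('per mm plate x / z', ((proj('scene',[C+.001*px,C+.001*pz,C+.001*py])-proj('scene',[C]))*10).round(1))
E
```

```text
[[281. 286.]
 [238. 218.]
 [245. 193.]
 [281. 171.]
 [331. 253.]
 [281. 228.]]
[[620. 194.]
 [613. 188.]
 [596. 184.]
 [562. 178.]
 [574. 185.]
 [592. 186.]]
zoom [[244. 510.]
 [116. 304.]
 [136. 230.]
 [245. 165.]
 [395. 409.]
 [244. 335.]]
per mm plate x / z [[-3.7  2.3]
 [-2.7 -4.3]
 [ 2.3 -1.3]]
```

View pics/z12.png

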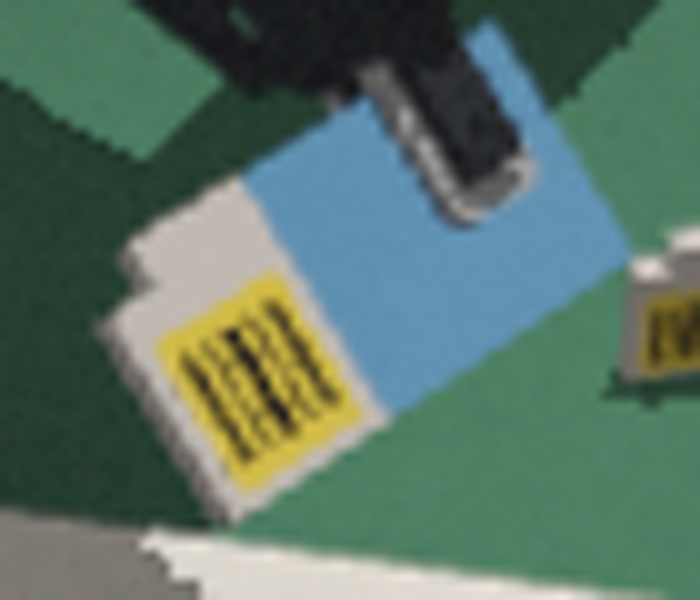

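The zoom shows the measured plate corners within about 1.5 px (3 mm) of prediction. The fingers are only on the blue part (470,150), away from the frosted end, and the label faces up. The bystanders' pixels are unchanged: blue cap (96.4,164.9), jar (72.8,229.2). Handing in.

```bash
python3 - <<'E'
from h import *
for f in ('scene',):
    a=cv2.imread(f'pics/{f}0.png')[180:220,95:125].astype(int); b=cv2.imread(f'pics/{f}12.png')[180:220,95:125].astype(int); print('white vial diff',abs(a-b).mean())
s=manip.get_state(); print(s['clock'],abs(s['qd']).max(),s['width'],s['contact_force'])
sign_off()
E
```

```text
white vial diff 1.0955555555555556
19.65 0.003936026195596412 0.006918553907257597 [-0.72621252  0.3807432  -1.37488995]
the job is handed in; nothing more can be done
```

I put the red-capped vial down in the pad's socket, then took the mid-sized plate from its stand by the clear end and held it over the cross. The job was handed in at 19.65 s with the plate still held there; the hand-in reports no verdict.

**Vial:** both cameras put the released vial at about (0.522, -0.080). That is within about 2 mm of my socket estimate, with the cap at the height expected for a vial fully down.

**Plate:** the middle of the frosted end is about 2–3 mm sideways from the cross and 15.5 cm above the bench. The label normal is about 38° from vertical. The arm was still, and the fingers were on the blue glass only.

**Bystanders:** the blue vial, white vial and jar look unchanged in the images.

**What disagreed or went wrong:**
- Side and scene readings of the socket differed by about 3 mm, so I corrected the vial's position by comparing it directly with the hole in the images before inserting it.
- The first tilt was cut short near a wrist singularity and left the label at 48°. I fixed this by swinging the tool to the left.
- The final plate corners sit about 3 mm off the positions predicted from the arm's pose, well inside the 25 mm tolerance.

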